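# Reset the interlock key switch

### The arm

A 6-joint arm with a two-finger parallel gripper is mounted at the origin on the work surface. World frame = base frame: x ahead of the robot, y to its left, z up, the work surface at z = 0. Lengths are in m, angles in rad, forces in N, time in s.
With the tool pointing down it reaches from about 0.25 to 0.725 m from the base axis. Payload 4 kg.
Tool frame: the origin (TCP) lies at the very end of the fingers, on their centre line; the grasp point (between the pads) lies 19 mm behind it; z points along the fingers, y is the direction in which the jaws open and shut (so a half turn about z gives the same grasp; the last joint's range is limited). The gripper opens to 85 mm and grips with 20 to 120 N. Pads are 22 mm wide; open, the fingers measure 114 mm over their backs; the gripper's body (76 mm by 85 mm) begins 54 mm behind the grasp point. The pads swing forward as they close: fully open they stand 13 mm farther back than shut.
Start: joints at [1.247, 0.241, 0.005, 1.335, 0, 1.571], TCP at [0.159, 0.474, 0.231] pointing down, gripper open.
Joint ranges: [-2.72, 2.72], [-1.05, 1.87], [-1.09, 1.28], [-1.99, 2.15], [-1.42, 1.44], [-3.14, 3.14]. Speed limits (rad/s): [2.79, 2.79, 3.14, 3.14, 3.14, 3.14].

### API

Orientations are given as a unit quaternion [x, y, z, w].
In Python, from cell import state, get_image, close_job gives the robot as it stands.
- The arm moves only by the tool step_arm, never from a script. Its arguments are lists of equal length, an entry for each row: "translation": the shift along the tool's x, y, z as a fraction of full scale, a list of three; "delta_rot": the turn, a rotation vector about the tool's x, y, z as a fraction of full scale, a list of three; "claw": the closure, from 0 (fully open) to 1 (shut). In form: {"translation": [[tx, ty, tz], ...], "delta_rot": [[ax, ay, az], ...], "claw": [claw, ...]}. A call has 1 to 12 rows; each row shifts and turns the commanded pose from where the row before left it, along the tool's axes as they then stand; what a row does not reach is not made up. Full scale, the value 1, is 10 cm for a shift and 180 degrees for a turn. A row lasts 1/8 s, in which the tool goes at most 62.5 mm and 10.7 degrees, less where a joint would pass 70% of its speed; a pose out of reach is approached as far as the arm can. A call with a number of a shift or a turn outside -1 to 1 is refused whole. A call with a gripper value outside its range is refused whole. The fingers move at their own pace and stop on an object; "grip_force" is the grip in N (left out, the last holds). Time passes only in rows, so rows that do not move let the fingers close. It gives the time, the measured TCP pose, the force and the opening at its end, in the units of the state.
- state(): the state, without advancing time (a new reading comes with each control period).
- get_image(name): name is "scene" or "side" or "wrist"; returns a dict with "frame" (420x560x3 uint8, red, green, blue), "depth" (420x560 float32, m along the optical axis (not along the pixel's ray), 0 where there is no reading), "mtx" (3x3 intrinsics, pixels), "xyz" and "rotation" of the camera in the world. Camera axes: x right, y down, z forward; pixel columns grow to the right and rows downward; lengths in m; the calibration is good to about 2 mm. The wrist camera is an equidistant fisheye: a pixel r from the principal point sees the ray r / f radians off the axis. A picture is of the moment at which its call begins.
- close_job(): hands the job in, once; it reports no verdict.
The state is a dict: "time_s": time; "joints": joint angles; "joint_vel": joint speeds; "joint_efforts": joint torques, N m; "position": TCP position; "tool_rot": TCP orientation; "ft_force": force on the tool from outside, world axes, zero at the start; "torque": the same for the moment, N m; "finger_gap": opening from 0.0 (shut) to 1.0 (fully open).
Only numpy, scipy, OpenCV 4.12 (cv2) and the standard library are available. Lean on these libraries where they do the work, as an engineer would, in place of code of your own. Each camera call takes 0.05 s, during which the arm holds its last target. There are 200 camera calls.

### The job

Take the red-handled key from its blue stand and push it fully home into the keyway of the yellow key-switch box, feeling for the keyway because the barrel floats sideways. With the key fully in, gently turn it clockwise (seen from above) all the way to its stop, then turn it back home and pull it straight out. Put the key back upright, fully down in its stand, let go, and never force the key or disturb the lab ware around.

Things in the scene. Friction and masses are not known exactly. Their poses are not given: they have to be found in the camera images.
- key_grip (a point): Centre of the key's red handle. The key (70 g) stands upright, blade down; z up along it, x along the width of handle and blade, y across their thickness. Handle 36 (x) x 10 (y) x 34 mm (z), from 17 mm below to 17 mm above this point; below it a dark round collar, 25 mm diameter, 8 mm high, its underside 25 mm below this point (the shoulder).
- key_tip (a point): Middle of the tip of the key's blade, 51 mm below key_grip; same axes. The steel blade below the collar is 14 (x) x 5 (y) mm, 26 mm long; its last 2 mm step down to 10 x 3.4 mm at the tip. It works either way round (half turn).
- key: The whole key, 36 x 25 x 68 mm; its origin is at the blade's tip, axes as for key_grip.
- stand_mouth (a point): Middle of the slot mouth on top of the fixed blue key stand, a block 60 (x) x 70 (y) x 40 mm high. Slot 20 mm along x, 9 mm along y, 32 mm deep. Down in the stand the key's collar rests on the block's top, blade along x, its tip 26 mm below this point.
- lock_mouth (a point): Nominal keyway mouth, at the height of the flat brass barrel's top; axes of the box, z up. At home the keyway runs along x: 20 (x) x 6.3 mm (y), 28 mm deep, 1 mm chamfer. The barrel floats: the true keyway is anywhere within 10 mm of this point along +y or -y (exact along x). With the key home its collar rests on the barrel, the tip 26 mm below this point.
- barrel (a joint): Turn of the brass barrel (36 x 36 mm, red mark on top), rad: 0 = home (a stop), grows clockwise seen from above, 1.3 = the far stop. Friction moment about 0.04 N m, no return spring; barrel and stops sit in a rubber mount that gives 0.07 rad per 0.1 N m, both ways (not counted in this value). The key has about 0.1 rad of play in the keyway.
- lock: Fixed yellow key-switch box, 90 (x) x 130 (y) x 60 mm high; origin at the centre of its underside, 62 mm below lock_mouth. On top an aluminium carriage (60 x 100 mm, 0.5 mm lower than the barrel's top) bears the brass barrel; it shifts along y only under over 4 N sideways, and stays put. Over 40 N between key and box (all contacts added up) is forcing. Two lamps 4 mm high at x +38, y +-58 mm.
- tipbox: Bystander: purple pipette-tip box with clear lid, 85 x 125 x 68 mm, origin at the centre of its underside.
- tuberack: Bystander: blue rack with three capped tubes in a row, 50 x 120 x 92 mm, origin at the centre of its underside.
- jar: Bystander: amber jar with white cap, 56 mm diameter, 90 mm high, origin at the centre of its underside.
Not all that is in view belongs to the job. What is shaped like the key but purple is not meant.

How it is judged:
On the way, in this order (a step that is already met when the one before it is completed fails the run):
1. the key is fully home in the keyway, the barrel still at home (z of key_tip in the frame of lock_mouth below -0.0235 m and horizontal distance between key_tip and lock_mouth below 0.018 m and value of joint barrel below 0.2 rad), for 0.1 s.
2. the key, still in, has turned the barrel to its far stop (value of joint barrel above 1.23 rad and z of key_tip in the frame of lock_mouth below -0.018 m and horizontal distance between key_tip and lock_mouth below 0.018 m), for 0.1 s.
3. the key, still in, has turned the barrel back home (value of joint barrel below 0.1 rad and z of key_tip in the frame of lock_mouth below -0.018 m and horizontal distance between key_tip and lock_mouth below 0.018 m), for 0.1 s.
4. the key is out of the lock, the barrel at home (z of key_tip in the frame of lock_mouth above 0.004 m and value of joint barrel below 0.12 rad), for 0.1 s.
At the end, for the whole second after the job is handed in: The key stands at rest and released in its stand: tip at least 23 mm below the slot mouth and within 6 mm of its middle, upright within 0.1 rad; the barrel is home within 0.12 rad (z of key_tip in the frame of stand_mouth below -0.023 m and horizontal distance between key_tip and stand_mouth below 0.006 m and angle between key_tip's own z axis and vertical below 0.1 rad and value of joint barrel below 0.12 rad and linear speed of key below 0.02 m/s); the robot touches nothing.
It fails at once if the key is forced: more than 40 N between key and key-switch box (contact force between key and lock above 40 N).
It fails at once if the barrel is turned away from home without the key well in (less than 18 mm deep) (value of joint barrel above 0.2 rad and (z of key_tip in the frame of lock_mouth above -0.018 m or horizontal distance between key_tip and lock_mouth above 0.02 m)).
It fails at once if lab ware disturbed: moved more than 20 mm or tipped (distance of any of tipbox, tuberack, jar from where it was at the start of the episode above 0.02 m or angle between any of tuberack, jar, tipbox's own z axis and vertical above 0.3 rad).
It also fails if it takes over 72 s, if anything falls off the work surface, if the arm or the gripper's body presses on something with over 40 N, if the wrist force passes 120 N, or if a joint passes its speed limit or range.

## Working session

There is one attempt and no reset: what is moved stays moved. The work goes in short steps, Python scripts to look and compute and a tool call to move; the robot and the scene stay as the last step left them, time stands still between calls to the robot, and variables do not carry over. Pictures are saved under pics/ and viewed, about 8 in all and at most 12, crops included, and the job is handed in when it is done.

Besides the shell and the picture viewer there is one more tool, called after "Emit:" as a command line: name --argument value ..., lists and objects as JSON in quotes. step_arm: Moves the arm, as the interface text tells. Shift numbers are shares of 10 cm and turn numbers shares of 180 degrees, none past 1 either way. Its arguments: {"type":"object","properties":{"translation":{"type":"array","items":{"type":"array","items":{"type":"number","minimum":-1,"maximum":1}}},"delta_rot":{"type":"array","items":{"type":"array","items":{"type":"number","minimum":-1,"maximum":1}}},"claw":{"type":"array","items":{"type":"number"}},"grip_force":{"type":"number"}},"required":["translation","delta_rot","claw"]}

```bash
ls; mkdir -p pics
python3 - <<'E'
from cell import *
import cv2,numpy as np
s=state(); print(s)
ims=[]
for n in ("scene","side"):
    d=get_image(n); np.savez(f"{n}0.npz",**d); print(n,d["mtx"],d["xyz"],d["rotation"])
    cv2.imwrite(f"pics/{n}0.png",cv2.cvtColor(d["frame"],cv2.COLOR_RGB2BGR))
E
```

```text
pics
{'time_s': 0.0, 'joints': array([1.24702386e+00, 2.41426604e-01, 3.71711890e-03, 1.33523584e+00,
       8.04024991e-06, 1.57075376e+00]), 'joint_vel': array([-0.00013952, -0.00235866, -0.00044433, -0.00033176, -0.00047527,
        0.00017552]), 'joint_efforts': array([-4.98429272e-04, -3.72320259e+01,  2.52406400e+01,  1.70990301e-02,
       -1.28187949e-04, -1.37556643e-06]), 'position': array([0.15886334, 0.47340499, 0.23040348]), 'tool_rot': array([ 1.61158970e-01,  9.86927876e-01, -1.05980001e-03, -1.77178226e-04]), 'ft_force': array([ 0.25395643, -0.22705483, -0.24708653]), 'torque': array([-0.00195889,  0.03737834, -0.01404378]), 'finger_gap': 0.9993902547979057}
scene [[417.71342719   0.         278.33053925]
 [  0.         417.71342719 204.73730623]
 [  0.           0.           1.        ]] [ 0.92404085 -0.65464788  0.67963113] [ 0.87827795  0.2239747  -0.09260642 -0.41217379]
side [[462.32521373   0.         276.42033764]
 [  0.         462.32521373 209.66145336]
 [  0.           0.           1.        ]] [0.50665908 1.01099397 0.8049527 ] [-0.04691161  0.89161605 -0.44967974  0.02466285]
```

View pics/scene0.png

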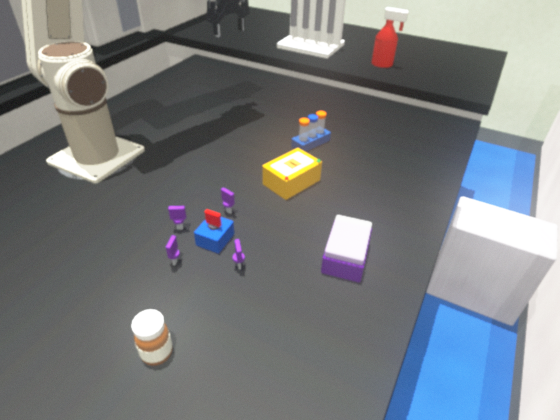

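View pics/side0.png

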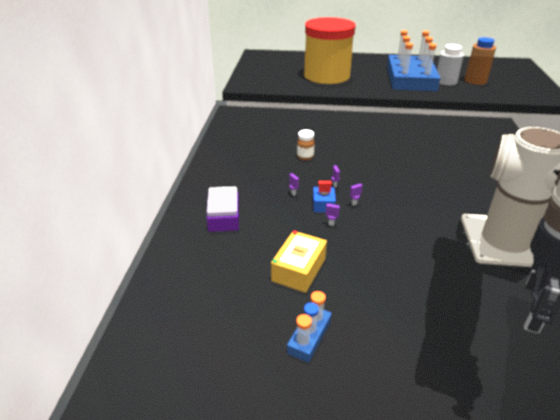

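Scene view: red key in blue stand at (213,230), four purple decoys around it, lock at (292,172), tip box (348,247), jar (152,337), rack (311,130). Side view: stand (325,195), lock (300,260). Next I measure poses.

```bash
cat > h.py <<'E'
import numpy as np, cv2
from scipy.spatial.transform import Rotation as R
def cloud(d):
    K=d["mtx"];v,u=np.mgrid[:420,:560];z=d["depth"]
    p=np.stack([(u-K[0,2])/K[0,0]*z,(v-K[1,2])/K[1,1]*z,z],-1)
    return p@R.from_quat(d["rotation"]).as_matrix().T+d["xyz"]
def hsv(d): return cv2.cvtColor(d["frame"],cv2.COLOR_RGB2HSV)
def rays(d,uv):
    K=d["mtx"];uv=np.atleast_2d(uv).astype(float)
    r=np.c_[(uv[:,0]-K[0,2])/K[0,0],(uv[:,1]-K[1,2])/K[1,1],np.ones(len(uv))]
    return r@R.from_quat(d["rotation"]).as_matrix().T
def onplane(d,uv,z):
    r=rays(d,uv);return d["xyz"]+r*((z-d["xyz"][2])/r[:,2])[:,None]
E
python3 - <<'E'
from h import *
for n in("scene","side"):
    d=np.load(n+"0.npz");P=cloud(d);H=hsv(d);h,s,v=cv2.split(H)
    tab=(np.hypot(P[...,0]-.45,P[...,1])<.6)&(P[...,2]>.005)&(P[...,2]<.15)&(d["depth"]>0)
    M={"red":((h<6)|(h>174))&(s>150)&(v>90),"blue":(h>104)&(h<118)&(s>150),"yellow":(h>18)&(h<32)&(s>140),"purple":(h>128)&(h<150)&(s>100)}
    for c,m in M.items():
        m=(m&tab).astype(np.uint8)
        k,L,st,_=cv2.connectedComponentsWithStats(m)
        for i in range(1,k):
            if st[i,4]<25: continue
            q=P[L==i]; zt=np.percentile(q[:,2],97); t=q[q[:,2]>zt-.008]
            r=cv2.minAreaRect((t[:,:2]*1000).astype(np.float32))
            print(n,c,st[i],"z",np.round(np.percentile(q[:,2],[3,50,97]),3),"med",np.round(np.median(q,0),3),"top rect mm",np.round(r[0],1),np.round(r[1],1),round(r[2],1))
E
```

```text
scene red [205 209  15  17 178] z [0.054 0.073 0.084] med [ 0.49  -0.118  0.073] top rect mm [ 489.4 -114.7] [35.2 11.8] 6.9
scene blue [309 114   8   6  35] z [0.091 0.093 0.096] med [0.506 0.37  0.093] top rect mm [504.3 372. ] [19.4 29.9] 48.5
scene blue [194 217  39  35 804] z [0.007 0.038 0.043] med [ 0.504 -0.135  0.038] top rect mm [ 488.  -114.3] [63.6 73.4] 4.1
scene yellow [300 118   8   5  27] z [0.092 0.093 0.095] med [0.493 0.34  0.093] top rect mm [493.2 338.2] [25.8 19.6] 78.9
scene yellow [ 263  148   59   51 1301] z [0.007 0.043 0.063] med [0.566 0.124 0.043] top rect mm [542.4 168.7] [133.6  93.2] 71.2
scene purple [221 187  13  20 188] z [0.031 0.054 0.07 ] med [ 0.466 -0.025  0.054] top rect mm [465.1 -21.1] [10.4 34.4] 79.2
scene purple [168 206  18  18 255] z [0.032 0.053 0.07 ] med [ 0.4   -0.129  0.053] top rect mm [ 397.7 -125.6] [35.2 12.6] 35.5
scene purple [166 235  14  24 215] z [0.031 0.056 0.07 ] med [ 0.461 -0.219  0.056] top rect mm [ 456.5 -216.6] [ 9.9 37.1] 18.9
scene purple [233 239  12  24 176] z [0.031 0.055 0.07 ] med [ 0.587 -0.166  0.055] top
[... 965 characters left out ...]
 med [0.518 0.408 0.092] top rect mm [517.8 408.3] [23.8 24.8] 66.0
side purple [332 165   8  16  97] z [0.029 0.051 0.069] med [ 0.456 -0.208  0.051] top rect mm [ 455.3 -215.3] [11.5 42. ] 13.7
side purple [290 173   9  16 123] z [0.028 0.05  0.068] med [ 0.581 -0.15   0.05 ] top rect mm [ 580.7 -156.4] [12.7 37.6] 36.9
side purple [350 184  13  16 150] z [0.029 0.049 0.068] med [ 0.397 -0.119  0.049] top rect mm [ 395.8 -121.9] [36.8 11.5] 30.4
side purple [207 200  32  31 463] z [0.006 0.029 0.05 ] med [0.757 0.04  0.029] top rect mm [759.   37.5] [82.1 18.9] 15.7
side purple [326 203  14  17 188] z [0.027 0.049 0.068] med [ 0.464 -0.015  0.049] top rect mm [464.  -18.1] [13.6 35.6] 81.9
```

Emit:
step_arm --translation '[[-0.25, -0.09, 0], [-0.5, -0.18, 0], [-0.5, -0.18, 0], [-0.5, -0.18, 0], [-0.5, -0.18, 0], [-0.5, -0.18, 0], [-0.5, -0.18, 0], [-0.5, -0.18, 0], [-0.5, -0.18, 0], [-0.35, -0.13, 0], [0, 0, 0], [0, 0, 0]]' --delta_rot '[[0, 0, 0], [0, 0, 0], [0, 0, 0], [0, 0, 0], [0, 0, 0], [0, 0, 0], [0, 0, 0], [0, 0, 0], [0, 0, 0], [0, 0, 0], [0, 0, 0], [0, 0, 0]]' --claw '[0, 0, 0, 0, 0, 0, 0, 0, 0, 0, 0, 0]'

```text
time_s: 1.6
position: [0.5417, 0.1704, 0.2307]
tool_rot: [0.161, 0.987, -0.0, -0.001]
ft_force: [0.4, 0.6, -0.4]
finger_gap: 1.0
```

Run:
```python
from cell import *
import cv2,numpy as np
s=state(); print(s["joints"],s["position"],s["tool_rot"])
d=get_image("wrist"); np.savez("wrist1.npz",**d); print(d["mtx"],d["xyz"],d["rotation"])
cv2.imwrite("pics/wrist1.png",cv2.cvtColor(d["frame"],cv2.COLOR_RGB2BGR))
```

```text
[3.04471632e-01 3.78344522e-01 1.94952613e-01 1.38912611e+00
 4.56525499e-04 6.28400145e-01] [0.5416567  0.17035684 0.23070111] [ 1.61257196e-01  9.86912014e-01 -1.83247650e-04 -8.71536979e-04]
[[325.1922621    0.         281.49995459]
 [  0.         325.1922621  204.32579599]
 [  0.           0.           1.        ]] [0.46252018 0.19722529 0.37245526] [0.80067561 0.57585454 0.09637322 0.13424722]
```

View pics/wrist1.png

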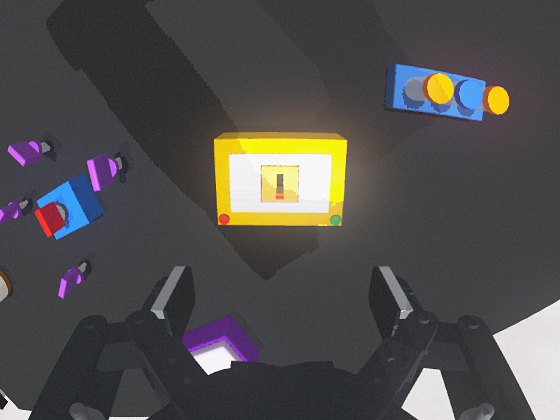

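The wrist view shows the lock upright: barrel with slot at (280,184), red mark (280,197), lamps at (223,219) and (335,219).

```bash
cat >> h.py <<'E'
def fplane(d,uv,z):
    K=d["mtx"];uv=np.atleast_2d(uv).astype(float)
    x=uv-K[:2,2];r=np.linalg.norm(x,axis=1);th=r/K[0,0]
    k=np.c_[x/np.maximum(r,1e-9)[:,None]*np.sin(th)[:,None],np.cos(th)]@R.from_quat(d["rotation"]).as_matrix().T
    return d["xyz"]+k*((z-d["xyz"][2])/k[:,2])[:,None]
def rect(d,m,z,f=fplane,big=True):
    c=max(cv2.findContours(m.astype(np.uint8),cv2.RETR_EXTERNAL,cv2.CHAIN_APPROX_NONE)[0],key=cv2.contourArea)[:,0]
    return cv2.minAreaRect((f(d,c,z)[:,:2]*1000).astype(np.float32))
E
python3 - <<'E'
from h import *
d=np.load("wrist1.npz");h,s,v=cv2.split(hsv(d))
V,U=np.mgrid[:420,:560]
roi=(U>205)&(U<356)&(V>125)&(V<235)
T=fplane(d,np.c_[U.ravel(),V.ravel()],.0615)[:,:2].reshape(420,560,2)
def show(n,r): print(n,np.round(r[0],1),np.round(r[1],1),round(r[2],1))
show("white",rect(d,roi&(s<60)&(v>150),.0615))
br=roi&(U>255)&(U<305)&(V>160)&(V<207)
show("brass",rect(d,br&(s>80),.062))
show("slot",rect(d,br&(v<110),.062))
show("redmark",rect(d,br&((h<7)|(h>173))&(s>150),.062))
for n,m in(("redlamp",((h<7)|(h>173))&(s>150)&(U<240)),("green",(h>40)&(h<85)&(s>100))):
    show(n,rect(d,roi&m&(V>208),.063))
box=roi&(s>130)&(v>90); show("yellow all@60",rect(d,box,.06))
print(d["frame"][183,262:300].tolist())
crop=d["frame"][125:235,205:356]; cv2.imwrite("pics/c1.png",cv2.resize(cv2.cvtColor(crop,cv2.COLOR_RGB2BGR),None,fx=5,fy=5,interpolation=cv2.INTER_CUBIC))
E
```

```text
white [542.8 168.1] [100.4  60.2] 71.4
brass [542.7 167.8] [36.2 36.2] 70.6
slot [544.  170.3] [0. 0.] 0.0
redmark [556.  163.6] [7.  2.1] 71.4
redlamp [559.8 101.2] [ 9.5 11.2] 68.1
green [597.4 210.4] [9.5 9.9] 29.6
yellow all@60 [540.  169.1] [130.5  96.7] 71.0
[[247, 217, 110], [243, 213, 110], [243, 215, 112], [242, 212, 108], [242, 215, 116], [242, 213, 112], [242, 214, 110], [242, 212, 109], [248, 249, 146], [247, 248, 146], [247, 247, 146], [247, 247, 146], [248, 248, 149], [250, 251, 147], [250, 217, 110], [125, 113, 113], [118, 102, 88], [137, 125, 118], [136, 124, 116], [135, 122, 116], [134, 119, 118], [255, 240, 122], [250, 251, 153], [248, 248, 151], [247, 247, 153], [247, 247, 154], [247, 247, 154], [247, 247, 154], [247, 247, 152], [247, 247, 152], [247, 247, 153], [247, 247, 154], [247, 247, 152], [247, 247, 152], [248, 248, 153], [250, 250, 149], [205, 199, 207], [250, 250, 252]]
```

View pics/c1.png

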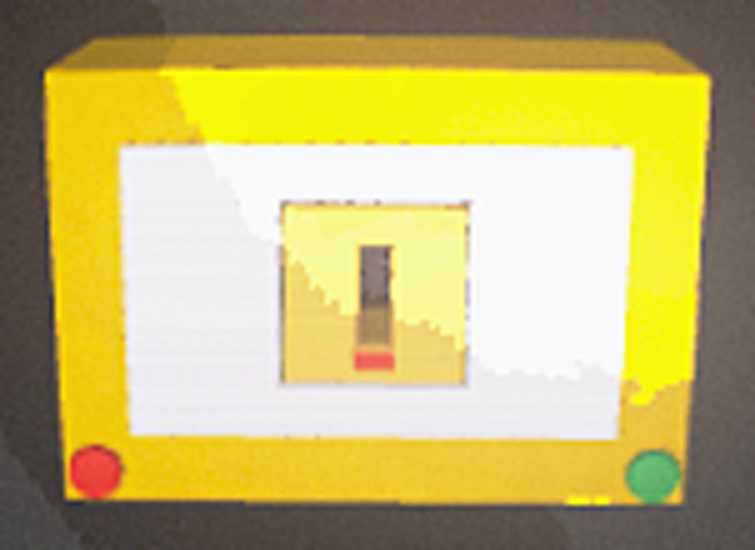

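The crop shows carriage, brass barrel and slot square to the box, slot centre about (375,295) in the crop, red mark below it. Slot appears at the nominal spot to under 1 mm. On to the key.

Emit:
step_arm --translation '[[-0.03, -0.24, 0], [-0.07, -0.48, 0], [-0.07, -0.48, 0], [-0.07, -0.48, 0], [-0.07, -0.48, 0], [-0.06, -0.46, 0], [-0.03, -0.24, 0], [0, 0, 0], [0, 0, 0], [0, 0, 0], [0, 0, 0], [0, 0, 0]]' --delta_rot '[[0, 0, 0], [0, 0, 0], [0, 0, 0], [0, 0, 0], [0, 0, 0], [0, 0, 0], [0, 0, 0], [0, 0, -0.044], [0, 0, -0.044], [0, 0, -0.043], [0, 0, 0], [0, 0, 0]]' --claw '[0, 0, 0, 0, 0, 0, 0, 0, 0, 0, 0, 0]'

```text
time_s: 3.15
position: [0.4891, -0.1128, 0.2315]
tool_rot: [-0.044, 0.999, -0.0, 0.0]
ft_force: [-0.4, 0.2, 0.4]
finger_gap: 0.997
```

Run:
```python
from cell import *
from h import *
s=state(); print(s["joints"],s["position"],s["tool_rot"])
d=get_image("wrist"); np.savez("wrist2.npz",**d)
cv2.imwrite("pics/wrist2.png",cv2.cvtColor(d["frame"],cv2.COLOR_RGB2BGR))
h,sa,v=cv2.split(hsv(d));V,U=np.mgrid[:420,:560];roi=(abs(U-280)<90)&(V>90)&(V<250)
def show(n,r): print(n,np.round(r[0],1),np.round(r[1],1),round(r[2],1))
red=roi&((h<7)|(h>173))&(sa>150); show("red@.082",rect(d,red,.082))
blue=roi&(h>100)&(h<120)&(sa>120); show("blue@.04",rect(d,blue|red,.04))
```

```text
[-2.26596036e-01  2.44247709e-01  1.03347325e-02  1.33665817e+00
  4.00616354e-05 -3.13841000e-01] [ 0.48914994 -0.11276379  0.23151984] [-4.36086499e-02  9.99048684e-01 -1.07506776e-05  1.13850115e-04]
red@.082 [ 485.9 -114.5] [40.6  9.3] 4.7
blue@.04 [ 486.9 -114.4] [67.9 70.2] 3.4
```

View pics/wrist2.png

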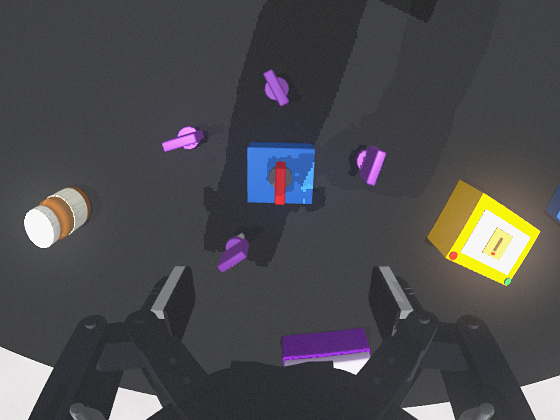

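Wrist view: handle centred at (281,183) over the stand, decoys at (275,88), (186,138), (371,165), (235,250) all clear of the fingers. Descend and grip.

Emit:
step_arm --translation '[[0, -0.014, 0.4], [0, 0, 0.5], [0, 0, 0.5], [0, 0, 0.25], [0, 0, 0.13], [0, 0, 0], [0, 0, 0], [0, 0, 0], [0, 0, 0], [0, 0, 0], [0, 0, 0], [0, 0, 0]]' --delta_rot '[[0, 0, 0], [0, 0, 0], [0, 0, 0], [0, 0, 0], [0, 0, 0], [0, 0, 0], [0, 0, 0], [0, 0, 0], [0, 0, 0], [0, 0, 0], [0, 0, 0], [0, 0, 0]]' --claw '[0, 0, 0, 0, 0, 0, 1, 1, 1, 1, 1, 1]' --grip_force 60

```text
time_s: 4.7
position: [0.4897, -0.1151, 0.0538]
tool_rot: [-0.044, 0.999, -0.0, 0.0]
ft_force: [-0.8, 0.1, 3.6]
finger_gap: 0.101
```

Run:
```python
from cell import *
s=state(); print({k:s[k] for k in("position","tool_rot","ft_force","torque","finger_gap")})
```

```text
{'position': array([ 0.48971069, -0.11505379,  0.0537653 ]), 'tool_rot': array([-4.38538788e-02,  9.99037878e-01, -1.10610771e-04,  3.78915994e-04]), 'ft_force': array([-0.77169755,  0.09942451,  3.60605461]), 'torque': array([ 0.01586718,  0.09999546, -0.01010091]), 'finger_gap': 0.10109328396764652}
```

Emit:
step_arm --translation '[[0, 0, -0.1], [0, 0, -0.3], [0, 0, -0.4], [0, 0, -0.4], [-0.08, 0.28, 0], [-0.14, 0.5, 0], [-0.14, 0.5, 0], [-0.14, 0.5, 0], [-0.14, 0.5, 0], [-0.1, 0.37, 0], [-0.035, 0.121, 0], [0, 0, 0]]' --delta_rot '[[0, 0, 0], [0, 0, 0], [0, 0, 0], [0, 0, 0], [0, 0, 0], [0, 0, 0], [0, 0, 0], [0, 0, 0], [0, 0, 0.044], [0, 0, 0.044], [0, 0, 0.045], [0, 0, 0]]' --claw '[1, 1, 1, 1, 1, 1, 1, 1, 1, 1, 1, 1]'

```text
time_s: 6.2
position: [0.5506, 0.1664, 0.173]
tool_rot: [0.163, 0.987, -0.0, -0.0]
ft_force: [-0.3, -0.2, -0.8]
finger_gap: 0.107
```

Run:
```python
from cell import *
from h import *
s=state(); print({k:s[k] for k in("position","tool_rot","ft_force","torque","finger_gap")})
o=[]
for n in("scene","side","wrist"):
    d=get_image(n); np.savez(n+"3.npz",**d)
    f=cv2.cvtColor(d["frame"],cv2.COLOR_RGB2BGR)
    c={"scene":(240,100,100),"side":(255,180,100),"wrist":(200,120,200)}[n]
    x,y,w=c; o.append(cv2.resize(f[y:y+w,x:x+w],(266,266),interpolation=cv2.INTER_CUBIC))
cv2.imwrite("pics/t3.png",np.hstack(o))
```

```text
{'position': array([0.55062386, 0.16638444, 0.17304488]), 'tool_rot': array([ 1.62555907e-01,  9.86699269e-01, -1.90034189e-04, -3.06704913e-04]), 'ft_force': array([-0.25639326, -0.1836572 , -0.7825587 ]), 'torque': array([-0.05277115,  0.08635974,  0.03340385]), 'finger_gap': 0.10656884833589046}
```

View pics/t3.png

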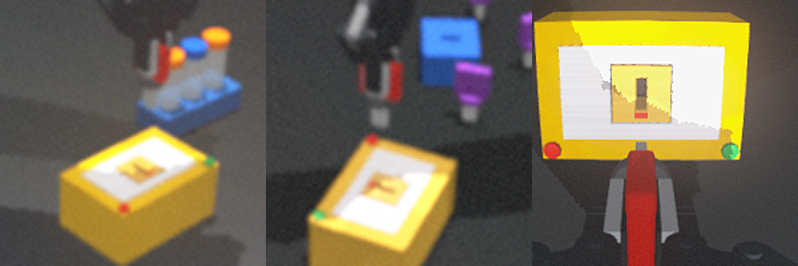

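The three views show the key held upright; wrist view: blade end right below the slot column, both near u≈281. I measure the lateral offset precisely.

Run:
```python
from h import *
d=np.load("wrist3.npz");f=d["frame"].astype(int);h,s,v=cv2.split(hsv(d))
p=np.array([.55062,.16638]);a=np.radians(161.3);tx=np.array([np.cos(a),np.sin(a)]);ty=np.array([np.sin(a),-np.cos(a)])
for z,cols in((.14,None),(.062,None)): pass
for r in range(224,244,3): print(r,[int(x) for x in f[r,268:296].sum(1)//3])
# brass and white along rows
V,U=np.mgrid[:420,:560]
roi=(U>205)&(U<360)&(V>125)&(V<225)
def loc(m,z):
    r=rect(d,m,z);q=np.array(r[0])/1000-p;return np.round([q@tx*1000,q@ty*1000,*r[1],r[2]],1)
print("white",loc(roi&(s<60)&(v>150),.0615)); br=roi&(U>255)&(U<310)&(V>163)&(V<214)
print("brass",loc(br&(s>80),.062)); 
print("red mark",loc(br&((h<7)|(h>173))&(s>150),.062))
red=(abs(U-281)<30)&(V>230)&((h<7)|(h>173))&(s>150)&(v>70)
for r in (240,260,280,300):
    c=np.where(red[r])[0]; print(r,c.min(),c.max())
```

```text
224 [221, 222, 220, 222, 222, 222, 223, 223, 223, 223, 222, 224, 223, 221, 223, 224, 224, 223, 223, 221, 224, 222, 220, 221, 221, 223, 226, 221]
227 [147, 151, 149, 148, 149, 148, 155, 150, 149, 152, 126, 129, 130, 128, 130, 128, 130, 127, 150, 156, 150, 150, 149, 151, 153, 152, 149, 154]
230 [150, 149, 145, 145, 150, 147, 151, 150, 149, 151, 125, 127, 131, 129, 130, 133, 129, 129, 144, 149, 151, 151, 151, 154, 150, 150, 153, 151]
233 [147, 149, 148, 152, 150, 146, 111, 115, 108, 103, 98, 98, 100, 102, 103, 102, 104, 97, 100, 105, 109, 135, 130, 156, 150, 150, 147, 148]
236 [149, 147, 145, 150, 98, 83, 87, 95, 91, 92, 93, 95, 95, 92, 92, 88, 88, 91, 91, 91, 93, 92, 92, 87, 150, 151, 152, 150]
239 [144, 109, 87, 75, 83, 82, 88, 90, 92, 92, 88, 88, 86, 86, 85, 86, 87, 86, 87, 91, 93, 95, 90, 87, 82, 92, 125, 148]
242 [78, 78, 79, 77, 83, 85, 84, 89, 91, 88, 81, 86, 87, 82, 84, 86, 84, 85, 85, 85, 92, 88, 88, 84, 75, 80, 80, 76]
white [ 8.2 -0.9 99.8 60.  71.2]
brass [ 8.1 -1.1 36.3 35.7 71.2]
red mark [-5.8 -1.3  7.4  2.6 71.2]
240 272 291
260 270 292
280 271 292
300 271 292
```

Emit:
step_arm --translation '[[0.081, -0.011, 0], [0, 0, 0.3], [0, 0, 0.3], [0, 0, 0.07], [0, 0, 0], [0, 0, 0]]' --delta_rot '[[0, 0, 0], [0, 0, 0], [0, 0, 0.001], [0, 0, 0], [0, 0, 0], [0, 0, 0]]' --claw '[1, 1, 1, 1, 1, 1]'

```text
time_s: 7.1
position: [0.5437, 0.1672, 0.1078]
tool_rot: [0.166, 0.986, 0.001, 0.001]
ft_force: [-0.4, 0.3, -1.1]
finger_gap: 0.108
```

Emit:
step_arm --translation '[[0, 0, 0.01], [0, 0, 0.01], [0, 0, 0.01], [0, 0, 0.01], [0, 0, 0]]' --delta_rot '[[0, 0, 0], [0, 0, 0], [0, 0, 0], [0, 0, 0], [0, 0, 0]]' --claw '[1, 1, 1, 1, 1]'

```text
time_s: 7.72
position: [0.5426, 0.167, 0.1021]
tool_rot: [0.166, 0.986, -0.0, -0.0]
ft_force: [-0.2, 1.1, -0.3]
finger_gap: 0.107
```

Emit:
step_arm --translation '[[0, 0.005, 0.01], [0, 0, 0.01], [0, 0, 0], [0, 0, 0]]' --delta_rot '[[0, 0, 0], [0, 0, 0], [0, 0, 0], [0, 0, 0]]' --claw '[1, 1, 1, 1]'

```text
time_s: 8.22
position: [0.5429, 0.1675, 0.1003]
tool_rot: [0.166, 0.986, -0.0, -0.0]
ft_force: [-0.0, -0.2, -0.4]
finger_gap: 0.107
```

Emit:
step_arm --translation '[[0, 0, 0.01], [0, 0, 0.01], [0, 0, 0], [0, 0, 0]]' --delta_rot '[[0, 0, 0], [0, 0, 0], [0, 0, 0], [0, 0, 0]]' --claw '[1, 1, 1, 1]'

```text
time_s: 8.72
position: [0.5429, 0.1675, 0.0983]
tool_rot: [0.166, 0.986, -0.0, -0.0]
ft_force: [0.1, 0.6, -1.4]
finger_gap: 0.109
```

Emit:
step_arm --translation '[[0, 0, 0.01], [0, 0, 0.01], [0, 0, 0.01], [0, 0, 0], [0, 0, 0]]' --delta_rot '[[0, 0, 0], [0, 0, 0], [0, 0, 0], [0, 0, 0], [0, 0, 0]]' --claw '[1, 1, 1, 1, 1]'

```text
time_s: 9.35
position: [0.5429, 0.1675, 0.0953]
tool_rot: [0.166, 0.986, -0.0, -0.0]
ft_force: [0.3, 0.5, -1.0]
finger_gap: 0.105
```

Run:
```python
from cell import *
from h import *
s=state(); print({k:s[k] for k in("position","tool_rot","ft_force","torque","finger_gap")})
o=[]
for n,(x,y,w) in {"scene":(260,120,75),"side":(265,215,75),"wrist":(220,130,120)}.items():
    d=get_image(n); f=cv2.cvtColor(d["frame"],cv2.COLOR_RGB2BGR)
    o.append(cv2.resize(f[y:y+w,x:x+w],(266,266),interpolation=cv2.INTER_CUBIC))
cv2.imwrite("pics/t4.png",np.hstack(o))
```

```text
{'position': array([0.54289448, 0.16748609, 0.0952931 ]), 'tool_rot': array([ 1.65844542e-01,  9.86151909e-01, -2.18912488e-05, -3.23858209e-06]), 'ft_force': array([ 0.3423461 ,  0.52667709, -0.99409321]), 'torque': array([-0.04074158, -0.02404509,  0.01553669]), 'finger_gap': 0.10539241594841676}
```

View pics/t4.png

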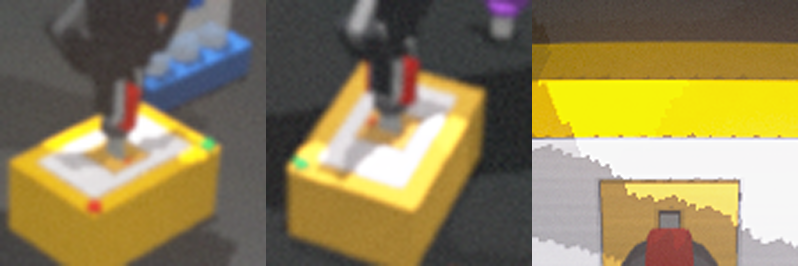

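The blade is entering the slot (wrist crop: slot end at (670,215), blade right below it, force nil). Go on down.

Emit:
step_arm --translation '[[0, 0, 0.02], [0, 0, 0.02], [0, 0, 0.02], [0, 0, 0.02], [0, 0, 0.02], [0, 0, 0]]' --delta_rot '[[0, 0, 0], [0, 0, 0], [0, 0, 0], [0, 0, 0], [0, 0, 0], [0, 0, 0]]' --claw '[1, 1, 1, 1, 1, 1]'

```text
time_s: 10.25
position: [0.5427, 0.1674, 0.0851]
tool_rot: [0.166, 0.986, -0.0, -0.0]
ft_force: [0.2, 0.1, -0.8]
finger_gap: 0.104
```

Emit:
step_arm --translation '[[0, 0, 0.02], [0, 0, 0.02], [0, 0, 0.02], [0, 0, 0.01], [0, 0, 0], [0, 0, 0]]' --delta_rot '[[0, 0, 0], [0, 0, 0], [0, 0, 0], [0, 0, 0], [0, 0, 0], [0, 0, 0]]' --claw '[1, 1, 1, 1, 1, 1]'

```text
time_s: 11.0
position: [0.5429, 0.1675, 0.0783]
tool_rot: [0.166, 0.986, 0.0, 0.0]
ft_force: [-1.1, -0.5, 0.0]
finger_gap: 0.106
```

Emit:
step_arm --translation '[[0, 0, 0.01], [0, 0, 0.01], [0, 0, 0], [0, 0, 0]]' --delta_rot '[[0, 0, 0], [0, 0, 0], [0, 0, 0], [0, 0, 0]]' --claw '[1, 1, 1, 1]'

```text
time_s: 11.5
position: [0.5429, 0.1674, 0.0763]
tool_rot: [0.166, 0.986, -0.0, -0.0]
ft_force: [0.2, -0.2, -0.8]
finger_gap: 0.103
```

Emit:
step_arm --translation '[[0, 0, 0.005], [0, 0, 0], [0, 0, 0]]' --delta_rot '[[0, 0, 0], [0, 0, 0], [0, 0, 0]]' --claw '[1, 1, 1]'

```text
time_s: 11.88
position: [0.5429, 0.1675, 0.0758]
tool_rot: [0.166, 0.986, -0.0, -0.0]
ft_force: [-0.0, 1.0, -0.6]
finger_gap: 0.108
```

Emit:
step_arm --translation '[[0, 0, 0.005], [0, 0, 0.0], [0, 0, 0]]' --delta_rot '[[0, 0, 0], [0, 0, 0], [0, 0, 0]]' --claw '[1, 1, 1]'

```text
time_s: 12.25
position: [0.543, 0.1675, 0.0757]
tool_rot: [0.166, 0.986, 0.0, 0.0]
ft_force: [-1.0, -0.6, 3.3]
finger_gap: 0.108
```

Emit:
step_arm --translation '[[0, 0, 0.005], [0, 0, 0.0], [0, 0, 0]]' --delta_rot '[[0, 0, 0], [0, 0, 0], [0, 0, 0]]' --claw '[1, 1, 1]'

```text
time_s: 12.62
position: [0.543, 0.1675, 0.0756]
tool_rot: [0.166, 0.986, 0.0, 0.0]
ft_force: [-1.4, 0.6, 6.9]
finger_gap: 0.103
```

Contact at TCP z 0.0757, matching the fully-home height. Turning clockwise (tool +z), in stages.

Emit:
step_arm --translation '[[0, 0, -0.003], [0, 0, 0], [0, 0, 0], [0, 0, 0], [0, 0, 0], [0, 0, 0]]' --delta_rot '[[0, 0, 0.02], [0, 0, 0.02], [0, 0, 0.02], [0, 0, 0.02], [0, 0, 0.02], [0, 0, 0]]' --claw '[1, 1, 1, 1, 1, 1]'

```text
time_s: 13.38
position: [0.5432, 0.1674, 0.0757]
tool_rot: [0.318, 0.948, 0.0, 0.0]
ft_force: [-1.3, -0.9, 5.2]
finger_gap: 0.106
```

Run:
```python
from cell import *
s=state(); print({k:s[k] for k in("position","tool_rot","ft_force","torque","finger_gap")})
```

```text
{'position': array([0.5432344 , 0.1673729 , 0.07565549]), 'tool_rot': array([3.17799048e-01, 9.48157961e-01, 8.04395249e-05, 4.88853922e-04]), 'ft_force': array([-1.27033675, -0.91713068,  5.22242543]), 'torque': array([-0.31799731,  0.25567483,  0.02428053]), 'finger_gap': 0.10635309900847777}
```

Emit:
step_arm --translation '[[0, 0, 0], [0, 0, 0], [0, 0, 0], [0, 0, 0], [0, 0, 0], [0, 0, 0], [0, 0, 0], [0, 0, 0]]' --delta_rot '[[0, 0, 0.022], [0, 0, 0.022], [0, 0, 0.022], [0, 0, 0.022], [0, 0, 0.022], [0, 0, 0.022], [0, 0, 0], [0, 0, 0]]' --claw '[1, 1, 1, 1, 1, 1, 1, 1]'

```text
time_s: 14.38
position: [0.543, 0.1671, 0.0756]
tool_rot: [0.506, 0.863, -0.0, 0.0]
ft_force: [-1.8, -1.1, 6.2]
finger_gap: 0.106
```

Emit:
step_arm --translation '[[0, 0, 0], [0, 0, 0], [0, 0, 0], [0, 0, 0], [0, 0, 0], [0, 0, 0], [0, 0, 0], [0, 0, 0]]' --delta_rot '[[0, 0, 0.022], [0, 0, 0.022], [0, 0, 0.022], [0, 0, 0.022], [0, 0, 0.022], [0, 0, 0.022], [0, 0, 0], [0, 0, 0]]' --claw '[1, 1, 1, 1, 1, 1, 1, 1]'

```text
time_s: 15.38
position: [0.5427, 0.167, 0.0756]
tool_rot: [0.673, 0.74, -0.0, 0.0]
ft_force: [-3.0, -1.5, 6.3]
finger_gap: 0.107
```

```bash
cat > st.py <<'E'
from cell import *
import numpy as np
s=state(); q=s["tool_rot"]; print("tool x yaw",np.degrees(2*np.arctan2(q[1],q[0])),{k:np.round(s[k],4) for k in("position","tool_rot","ft_force","torque","finger_gap")})
E
python3 st.py
```

```text
tool x yaw 95.43673823444423 {'position': array([0.5427, 0.167 , 0.0756]), 'tool_rot': array([ 6.728e-01,  7.398e-01, -3.000e-04,  3.000e-04]), 'ft_force': array([-3.0458, -1.5338,  6.2752]), 'torque': array([-0.4935,  0.602 ,  0.0189]), 'finger_gap': np.float64(0.1072)}
```

Emit:
step_arm --translation '[[0, 0, -0.004], [0, 0, 0], [0, 0, 0], [0, 0, 0], [0, 0, 0]]' --delta_rot '[[0, 0, 0.014], [0, 0, 0.014], [0, 0, 0.014], [0, 0, 0], [0, 0, 0]]' --claw '[1, 1, 1, 1, 1]'

```text
time_s: 16.0
position: [0.5424, 0.167, 0.0757]
tool_rot: [0.72, 0.694, -0.001, 0.0]
ft_force: [-2.2, -1.8, 5.2]
finger_gap: 0.107
```

```bash
python3 st.py
```

```text
tool x yaw 87.88445420636421 {'position': array([0.5424, 0.167 , 0.0757]), 'tool_rot': array([ 7.200e-01,  6.939e-01, -6.000e-04,  0.000e+00]), 'ft_force': array([-2.2319, -1.8286,  5.2434]), 'torque': array([-0.4037,  0.5716,  0.0118]), 'finger_gap': np.float64(0.1071)}
```

Emit:
step_arm --translation '[[0, 0, 0], [0, 0, 0], [0, 0, 0]]' --delta_rot '[[0, 0, 0.012], [0, 0, 0], [0, 0, 0]]' --claw '[1, 1, 1]'

```text
time_s: 16.38
position: [0.5424, 0.1671, 0.0757]
tool_rot: [0.733, 0.68, -0.001, 0.0]
ft_force: [-2.6, -1.9, 5.0]
finger_gap: 0.105
```

```bash
python3 st.py
```

```text
tool x yaw 85.72696771654655 {'position': array([0.5424, 0.1671, 0.0757]), 'tool_rot': array([ 7.330e-01,  6.803e-01, -6.000e-04,  0.000e+00]), 'ft_force': array([-2.5512, -1.9076,  5.0218]), 'torque': array([-0.3468,  0.5285,  0.0238]), 'finger_gap': np.float64(0.105)}
```

Emit:
step_arm --translation '[[0, 0, 0], [0, 0, 0], [0, 0, 0]]' --delta_rot '[[0, 0, 0.012], [0, 0, 0], [0, 0, 0]]' --claw '[1, 1, 1]'

```text
time_s: 16.75
position: [0.5424, 0.1671, 0.0757]
tool_rot: [0.746, 0.666, -0.001, 0.0]
ft_force: [-2.2, -1.9, 5.3]
finger_gap: 0.104
```

```bash
python3 st.py
```

```text
tool x yaw 83.56536664552216 {'position': array([0.5424, 0.1671, 0.0757]), 'tool_rot': array([ 7.457e-01,  6.663e-01, -6.000e-04,  0.000e+00]), 'ft_force': array([-2.2147, -1.8844,  5.3395]), 'torque': array([-0.3572,  0.5443,  0.0191]), 'finger_gap': np.float64(0.1038)}
```

Emit:
step_arm --translation '[[0, 0, 0], [0, 0, 0], [0, 0, 0]]' --delta_rot '[[0, 0, 0.012], [0, 0, 0], [0, 0, 0]]' --claw '[1, 1, 1]'

```text
time_s: 17.12
position: [0.5423, 0.167, 0.0757]
tool_rot: [0.758, 0.652, -0.001, 0.0]
ft_force: [-2.9, -1.2, 5.6]
finger_gap: 0.102
```

```bash
python3 st.py
```

```text
tool x yaw 81.40185192092274 {'position': array([0.5423, 0.167 , 0.0757]), 'tool_rot': array([ 7.581e-01,  6.521e-01, -6.000e-04,  0.000e+00]), 'ft_force': array([-2.9467, -1.235 ,  5.5888]), 'torque': array([-0.4144,  0.6232,  0.0485]), 'finger_gap': np.float64(0.1022)}
```

Emit:
step_arm --translation '[[0, 0, 0], [0, 0, 0], [0, 0, 0]]' --delta_rot '[[0, 0, 0.01], [0, 0, 0], [0, 0, 0]]' --claw '[1, 1, 1]'

```text
time_s: 17.5
position: [0.5423, 0.1671, 0.0756]
tool_rot: [0.768, 0.64, -0.001, -0.0]
ft_force: [-2.5, -2.0, 4.6]
finger_gap: 0.104
```

```bash
python3 st.py
python3 - <<'E'
from h import *
from cell import *
d=get_image("wrist"); f=cv2.cvtColor(d["frame"],cv2.COLOR_RGB2BGR)
a=cv2.resize(f[110:290,190:370],(500,500),interpolation=cv2.INTER_CUBIC)
d=get_image("scene"); f=cv2.cvtColor(d["frame"],cv2.COLOR_RGB2BGR)
cv2.imwrite("pics/t5.png",np.hstack([a,cv2.resize(f[120:195,260:305],(300,500),interpolation=cv2.INTER_CUBIC)]))
E
```

```text
tool x yaw 79.60610977174322 {'position': array([0.5423, 0.1671, 0.0756]), 'tool_rot': array([ 7.682e-01,  6.402e-01, -7.000e-04, -0.000e+00]), 'ft_force': array([-2.4977, -1.9614,  4.5749]), 'torque': array([-0.3729,  0.5953,  0.0294]), 'finger_gap': np.float64(0.1036)}
```

View pics/t5.png

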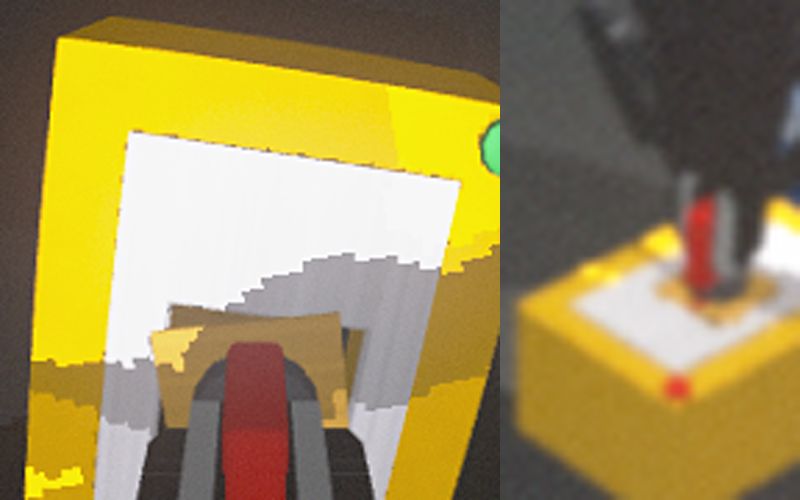

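The wrist view shows the barrel turned with its front edge lagging the key by about 6° (the play). The stop should be near; press on slightly.

Emit:
step_arm --translation '[[0, 0, 0], [0, 0, 0], [0, 0, 0]]' --delta_rot '[[0, 0, 0.01], [0, 0, 0], [0, 0, 0]]' --claw '[1, 1, 1]'

```text
time_s: 17.98
position: [0.5423, 0.1671, 0.0757]
tool_rot: [0.778, 0.628, -0.001, -0.0]
ft_force: [-3.9, -1.9, 5.5]
finger_gap: 0.108
```

```bash
python3 st.py
```

```text
tool x yaw 77.80976380140294 {'position': array([0.5423, 0.1671, 0.0757]), 'tool_rot': array([ 7.782e-01,  6.280e-01, -7.000e-04, -0.000e+00]), 'ft_force': array([-3.884 , -1.8733,  5.4641]), 'torque': array([-0.4029,  0.5843, -0.0186]), 'finger_gap': np.float64(0.1083)}
```

Emit:
step_arm --translation '[[0, 0, 0], [0, 0, 0], [0, 0, 0]]' --delta_rot '[[0, 0, 0.01], [0, 0, 0], [0, 0, 0]]' --claw '[1, 1, 1]'

```text
time_s: 18.35
position: [0.5422, 0.1671, 0.0757]
tool_rot: [0.788, 0.616, -0.001, -0.0]
ft_force: [-3.3, -1.7, 5.7]
finger_gap: 0.108
```

```bash
python3 st.py
```

```text
tool x yaw 76.01690287921524 {'position': array([0.5422, 0.1671, 0.0757]), 'tool_rot': array([ 7.879e-01,  6.158e-01, -7.000e-04, -0.000e+00]), 'ft_force': array([-3.2941, -1.6822,  5.7472]), 'torque': array([-0.3617,  0.6449,  0.1205]), 'finger_gap': np.float64(0.1084)}
```

```bash
cat > avg.py <<'E'
from cell import *
import numpy as np
a=[]
for _ in range(8):
    get_image("wrist"); s=state(); a.append(np.r_[s["ft_force"],s["torque"]])
q=s["tool_rot"]; print(s["time_s"],"yaw",np.degrees(2*np.arctan2(q[1],q[0])),np.round(np.mean(a,0),3),"sd",np.round(np.std(a,0),3),s["position"])
E
python3 avg.py
```

```text
18.75 yaw 76.01595040505833 [-2.932 -1.552  5.19  -0.382  0.673  0.082] sd [0.416 0.221 0.315 0.022 0.031 0.031] [0.54224591 0.16709628 0.07567983]
```

Emit:
step_arm --translation '[[0, 0, 0], [0, 0, 0]]' --delta_rot '[[0, 0, 0.006], [0, 0, 0]]' --claw '[1, 1]'

```text
time_s: 19.0
position: [0.5422, 0.1671, 0.0757]
tool_rot: [0.794, 0.608, -0.001, -0.0]
ft_force: [-2.4, -1.3, 6.1]
finger_gap: 0.107
```

```bash
python3 avg.py
```

```text
19.4 yaw 74.94234575563124 [-2.801 -1.022  5.316 -0.352  0.665  0.116] sd [0.565 0.584 0.492 0.024 0.041 0.022] [0.54222057 0.1671068  0.07566075]
```

Torque rises at the mount's stiffness, so the far stop is reached. Turning back.

Emit:
step_arm --translation '[[0, 0, 0], [0, 0, 0], [0, 0, 0], [0, 0, 0], [0, 0, 0], [0, 0, 0], [0, 0, 0], [0, 0, 0]]' --delta_rot '[[0, 0, -0.02], [0, 0, -0.025], [0, 0, -0.025], [0, 0, -0.025], [0, 0, -0.025], [0, 0, -0.025], [0, 0, -0.025], [0, 0, 0]]' --claw '[1, 1, 1, 1, 1, 1, 1, 1]'

```text
time_s: 20.4
position: [0.5426, 0.1673, 0.0757]
tool_rot: [0.606, 0.796, -0.0, -0.0]
ft_force: [-2.5, -0.6, 4.1]
finger_gap: 0.104
```

Emit:
step_arm --translation '[[0, 0, 0], [0, 0, 0], [0, 0, 0], [0, 0, 0], [0, 0, 0], [0, 0, 0], [0, 0, 0], [0, 0, 0], [0, 0, 0], [0, 0, 0], [0, 0, 0], [0, 0, 0]]' --delta_rot '[[0, 0, -0.025], [0, 0, -0.025], [0, 0, -0.025], [0, 0, -0.025], [0, 0, -0.025], [0, 0, -0.025], [0, 0, -0.025], [0, 0, -0.025], [0, 0, -0.025], [0, 0, -0.025], [0, 0, -0.025], [0, 0, 0]]' --claw '[1, 1, 1, 1, 1, 1, 1, 1, 1, 1, 1, 1]'

```text
time_s: 21.9
position: [0.543, 0.1676, 0.0757]
tool_rot: [0.217, 0.976, 0.0, 0.0]
ft_force: [-1.4, -1.0, 4.2]
finger_gap: 0.101
```

```bash
python3 avg.py
```

```text
22.3 yaw 154.92057224825052 [-1.652 -0.237  4.952 -0.106  0.376 -0.025] sd [0.508 0.674 0.587 0.018 0.021 0.035] [0.54297053 0.16759228 0.07564211]
```

Emit:
step_arm --translation '[[0, 0, 0], [0, 0, 0], [0, 0, 0], [0, 0, 0], [0, 0, 0]]' --delta_rot '[[0, 0, -0.018], [0, 0, -0.018], [0, 0, -0.018], [0, 0, -0.018], [0, 0, 0]]' --claw '[1, 1, 1, 1, 1]'

```text
time_s: 22.92
position: [0.543, 0.1677, 0.0757]
tool_rot: [0.106, 0.994, 0.0, 0.0]
ft_force: [-0.9, -0.5, 5.0]
finger_gap: 0.103
```

```bash
python3 avg.py
```

```text
23.325 yaw 167.8508834968688 [-1.5   -0.372  4.844 -0.037  0.358 -0.047] sd [0.693 0.464 0.455 0.021 0.019 0.036] [0.54301691 0.16772646 0.07564726]
```

Emit:
step_arm --translation '[[0, 0, 0], [0, 0, 0]]' --delta_rot '[[0, 0, -0.01], [0, 0, 0]]' --claw '[1, 1]'

```text
time_s: 23.58
position: [0.543, 0.1677, 0.0756]
tool_rot: [0.09, 0.996, 0.0, 0.0]
ft_force: [-2.0, -0.4, 4.8]
finger_gap: 0.106
```

```bash
python3 avg.py
```

```text
23.975 yaw 169.64405200226437 [-1.932 -0.306  5.032 -0.04   0.351 -0.068] sd [0.339 0.356 0.501 0.033 0.019 0.045] [0.54302651 0.16769405 0.07566011]
```

Emit:
step_arm --translation '[[0, 0, 0], [0, 0, 0]]' --delta_rot '[[0, 0, -0.01], [0, 0, 0]]' --claw '[1, 1]'

```text
time_s: 24.22
position: [0.543, 0.1677, 0.0757]
tool_rot: [0.075, 0.997, 0.0, 0.0]
ft_force: [-1.8, -1.1, 5.1]
finger_gap: 0.109
```

```bash
python3 avg.py
```

```text
24.625 yaw 171.4365526822271 [-1.346 -0.042  4.933 -0.016  0.354 -0.099] sd [0.448 0.532 0.345 0.028 0.026 0.033] [0.54303655 0.16770863 0.07567584]
```

Home stop felt (−0.10 N m). Centre the key in its play and pull straight out.

Emit:
step_arm --translation '[[0, 0, 0], [0, 0, 0], [0, 0, 0], [0, 0, 0], [0, 0, -0.01], [0, 0, -0.02], [0, 0, -0.03], [0, 0, -0.04], [0, 0, 0]]' --delta_rot '[[0, 0, 0.02], [0, 0, 0.02], [0, 0, 0.017], [0, 0, 0], [0, 0, 0], [0, 0, 0], [0, 0, 0], [0, 0, 0], [0, 0, 0]]' --claw '[1, 1, 1, 1, 1, 1, 1, 1, 1]'

```text
time_s: 25.75
position: [0.5432, 0.1676, 0.086]
tool_rot: [0.163, 0.987, 0.0, 0.0]
ft_force: [0.4, -0.0, -1.2]
finger_gap: 0.107
```

```bash
python3 avg.py
```

```text
26.15 yaw 161.27019561950044 [-0.212  0.061 -0.515 -0.    -0.011 -0.016] sd [0.567 0.536 0.532 0.034 0.016 0.042] [0.54282987 0.16748404 0.08541238]
```

Emit:
step_arm --translation '[[0, 0, -0.05], [0, 0, -0.1], [0, 0, -0.1], [0, 0, -0.3], [0, 0, -0.5], [0, 0, -0.1], [0, 0, 0], [0, 0, 0]]' --delta_rot '[[0, 0, 0], [0, 0, 0], [0, 0, 0], [0, 0, 0], [0, 0, 0], [0, 0, 0], [0, 0, 0], [0, 0, 0]]' --claw '[1, 1, 1, 1, 1, 1, 1, 1]'

```text
time_s: 27.15
position: [0.5419, 0.1672, 0.199]
tool_rot: [0.163, 0.987, -0.001, -0.001]
ft_force: [-0.5, 1.8, -0.9]
finger_gap: 0.103
```

```bash
python3 st.py
python3 - <<'E'
from h import *
from cell import *
o=[]
for n,(x,y,w) in {"scene":(240,90,110),"side":(255,170,110),"wrist":(190,110,190)}.items():
    d=get_image(n); f=cv2.cvtColor(d["frame"],cv2.COLOR_RGB2BGR)
    o.append(cv2.resize(f[y:y+w,x:x+w],(266,266),interpolation=cv2.INTER_CUBIC))
cv2.imwrite("pics/t6.png",np.hstack(o))
h,s,v=cv2.split(hsv(d));V,U=np.mgrid[:420,:560]
br=(U>250)&(U<315)&(V>150)&(V<225)&(s>80)
r=rect(d,br,.062);print("brass",r)
g=d["frame"].astype(int).sum(2)//3
for r in range(225,246,3): print(r,g[r,268:296].tolist())
E
```

```text
tool x yaw 161.2670974140811 {'position': array([0.5419, 0.1672, 0.199 ]), 'tool_rot': array([ 1.627e-01,  9.867e-01, -7.000e-04, -1.300e-03]), 'ft_force': array([-0.4913,  1.8244, -0.866 ]), 'torque': array([ 0.0087, -0.031 ,  0.0361]), 'finger_gap': np.float64(0.1027)}
brass ((542.46484375, 168.28805541992188), (35.6058235168457, 36.561622619628906), 70.29615783691406)
225 [160, 159, 156, 156, 158, 159, 161, 165, 164, 160, 162, 161, 164, 162, 161, 163, 161, 164, 161, 160, 158, 160, 159, 161, 158, 162, 161, 161]
228 [156, 157, 161, 158, 155, 159, 155, 161, 156, 161, 139, 136, 140, 138, 140, 140, 134, 139, 159, 160, 162, 164, 161, 161, 157, 161, 162, 162]
231 [157, 154, 155, 157, 157, 155, 156, 160, 157, 161, 134, 137, 138, 140, 137, 140, 139, 137, 153, 162, 159, 156, 162, 161, 161, 161, 159, 164]
234 [151, 150, 153, 156, 157, 106, 90, 99, 97, 101, 99, 102, 101, 95, 99, 100, 101, 99, 101, 100, 103, 103, 102, 158, 160, 159, 156, 157]
237 [105, 106, 104, 112, 89, 93, 96, 98, 98, 96, 91, 92, 91, 95, 96, 101, 102, 101, 104, 103, 100, 95, 94, 100, 115, 127, 131, 131]
240 [85, 87, 85, 84, 92, 90, 86, 87, 90, 92, 88, 89, 95, 90, 97, 100, 94, 100, 101, 96, 98, 94, 94, 96, 86, 91, 86, 91]
243 [79, 85, 85, 80, 93, 87, 85, 92, 87, 88, 92, 86, 86, 90, 87, 96, 95, 89, 97, 87, 87, 89, 91, 89, 87, 86, 84, 86]
```

View pics/t6.png

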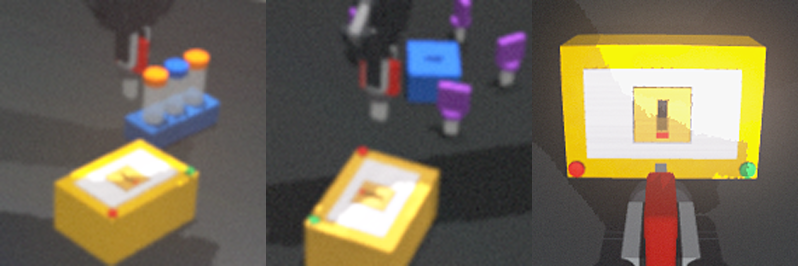

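Barrel is square at home (1° by image), key still straight in the hand with blade centred at u≈281.5. Return to the stand.

Emit:
step_arm --translation '[[-0.032, -0.241, 0], [-0.07, -0.48, 0], [-0.07, -0.48, 0], [-0.07, -0.48, 0], [-0.07, -0.48, 0], [-0.06, -0.44, 0], [-0.04, -0.24, 0], [0, 0, 0], [0, 0, 0], [0, 0, 0], [0, 0, 0], [0, 0, 0]]' --delta_rot '[[0, 0, 0], [0, 0, 0], [0, 0, 0], [0, 0, 0], [0, 0, 0], [0, 0, 0], [0, 0, 0], [0, 0, -0.044], [0, 0, -0.044], [0, 0, -0.044], [0, 0, 0], [0, 0, 0]]' --claw '[1, 1, 1, 1, 1, 1, 1, 1, 1, 1, 1, 1]'

```text
time_s: 28.8
position: [0.4904, -0.1147, 0.2001]
tool_rot: [-0.043, 0.999, 0.0, -0.0]
ft_force: [0.0, 0.6, -0.5]
finger_gap: 0.109
```

```bash
python3 avg.py
```

```text
29.2 yaw 185.01440320980592 [ 0.012 -0.089 -0.841  0.002  0.009  0.005] sd [0.515 0.701 0.334 0.016 0.027 0.024] [ 0.49067437 -0.11478495  0.20054995]
```

Emit:
step_arm --translation '[[0.01, -0.004, 0.3], [0, 0, 0.45], [0, 0, 0.3], [0, 0, 0.08], [0, 0, 0], [0, 0, 0]]' --delta_rot '[[0, 0, 0], [0, 0, 0], [0, 0, 0], [0, 0, 0], [0, 0, 0], [0, 0, 0]]' --claw '[1, 1, 1, 1, 1, 1]'

```text
time_s: 29.95
position: [0.491, -0.1156, 0.089]
tool_rot: [-0.044, 0.999, -0.0, 0.001]
ft_force: [0.3, -1.0, -0.2]
finger_gap: 0.105
```

Emit:
step_arm --translation '[[0, 0, 0.02], [0, 0, 0.02], [0, 0, 0.02], [0, 0, 0.02], [0, 0, 0.02], [0, 0, 0], [0, 0, 0]]' --delta_rot '[[0, 0, 0], [0, 0, 0], [0, 0, 0], [0, 0, 0], [0, 0, 0], [0, 0, 0], [0, 0, 0]]' --claw '[1, 1, 1, 1, 1, 1, 1]'

```text
time_s: 30.82
position: [0.4897, -0.1153, 0.0775]
tool_rot: [-0.044, 0.999, -0.0, -0.0]
ft_force: [0.3, 1.0, -0.8]
finger_gap: 0.105
```

Inside the slot without force (tip ≈2 mm below the mouth). Continue down to the original height.

Emit:
step_arm --translation '[[0, 0, 0.02], [0, 0, 0.02], [0, 0, 0.02], [0, 0, 0], [0, 0, 0]]' --delta_rot '[[0, 0, 0], [0, 0, 0], [0, 0, 0], [0, 0, 0], [0, 0, 0]]' --claw '[1, 1, 1, 1, 1]'

```text
time_s: 31.45
position: [0.4897, -0.1153, 0.0715]
tool_rot: [-0.044, 0.999, 0.0, -0.0]
ft_force: [0.7, -0.3, -1.2]
finger_gap: 0.107
```

Emit:
step_arm --translation '[[0, 0, 0.03], [0, 0, 0.04], [0, 0, 0.04], [0, 0, 0.04], [0, 0, 0.015], [0, 0, 0], [0, 0, 0]]' --delta_rot '[[0, 0, 0], [0, 0, 0], [0, 0, 0], [0, 0, 0], [0, 0, 0], [0, 0, 0], [0, 0, 0]]' --claw '[1, 1, 1, 1, 1, 1, 1]'

```text
time_s: 32.33
position: [0.4898, -0.1153, 0.0551]
tool_rot: [-0.044, 0.999, -0.0, 0.0]
ft_force: [1.4, -0.1, -0.3]
finger_gap: 0.105
```

Emit:
step_arm --translation '[[0, 0, 0.01], [0, 0, 0.005], [0, 0, 0], [0, 0, 0]]' --delta_rot '[[0, 0, 0], [0, 0, 0], [0, 0, 0], [0, 0, 0]]' --claw '[1, 1, 1, 1]'

```text
time_s: 32.83
position: [0.4898, -0.1153, 0.0538]
tool_rot: [-0.044, 0.999, -0.0, 0.0]
ft_force: [-0.9, 0.1, 2.0]
finger_gap: 0.106
```

Seated (same height as at the start, slight contact). Release, back off straight up.

Emit:
step_arm --translation '[[0, 0, 0], [0, 0, 0], [0, 0, 0], [0, 0, 0], [0, 0, 0], [0, 0, 0], [0, 0, -0.1], [0, 0, -0.4], [0, 0, -0.5], [0, 0, -0.5], [0, 0, 0], [0, 0, 0]]' --delta_rot '[[0, 0, 0], [0, 0, 0], [0, 0, 0], [0, 0, 0], [0, 0, 0], [0, 0, 0], [0, 0, 0], [0, 0, 0], [0, 0, 0], [0, 0, 0], [0, 0, 0], [0, 0, 0]]' --claw '[0.7, 0.4, 0, 0, 0, 0, 0, 0, 0, 0, 0, 0]'

```text
time_s: 34.33
position: [0.4895, -0.1152, 0.2038]
tool_rot: [-0.044, 0.999, -0.0, 0.0]
ft_force: [0.3, 0.1, 0.3]
finger_gap: 1.003
```

```bash
python3 st.py
python3 - <<'E'
from h import *
from cell import *
o=[]
for n,(x,y,w) in {"scene":(175,180,80),"side":(285,155,80),"wrist":(190,90,190)}.items():
    d=get_image(n); f=cv2.cvtColor(d["frame"],cv2.COLOR_RGB2BGR)
    if n!="wrist":
        P=cloud(d);h,s,v=cv2.split(hsv(d)); m=((h<6)|(h>174))&(s>150)&(abs(P[...,0]-.49)<.05)&(abs(P[...,1]+.115)<.06)&(P[...,2]<.15)
        q=P[m]; print(n,"red z",np.percentile(q[:,2],[3,50,97]),"med",np.median(q,0))
    o.append(cv2.resize(f[y:y+w,x:x+w],(266,266),interpolation=cv2.INTER_CUBIC))
cv2.imwrite("pics/t7.png",np.hstack(o))
E
```

```text
tool x yaw 185.02647444567788 {'position': array([ 0.4895, -0.1152,  0.2038]), 'tool_rot': array([-4.39e-02,  9.99e-01, -1.00e-04,  3.00e-04]), 'ft_force': array([0.2636, 0.0729, 0.2723]), 'torque': array([ 0.0308,  0.0321, -0.0103]), 'finger_gap': np.float64(1.0031)}
scene red z [0.05193872 0.0710696  0.08393905] med [ 0.49064564 -0.11868927  0.0710696 ]
side red z [0.04949634 0.06892911 0.08213788] med [ 0.48835379 -0.11060797  0.06892911]
```

View pics/t7.png

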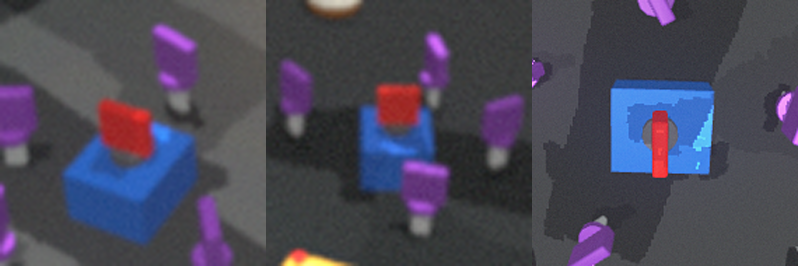

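The key stands upright in its stand: handle at (660,143) in the wrist crop, collar on the block, handle heights within 2 mm of those at the start. The gripper is open and clear, so I hand in.

```bash
python3 -c "from cell import *; print(close_job())"
```

```text
the job is handed in; nothing more can be done
None
```

I took the key from its stand, pushed it home in the lock and turned it clockwise to the far stop. I then turned it back home, pulled it out and put it back in the stand. The job was handed in at about 34.5 s of the 72 s allowed, and the hand-in gave no verdict.

- **Key home:** the keyway showed up in the wrist camera within 1 mm of its nominal place, so the key went in with no sideways search. It met the barrel at tool height 0.0757 m, against 0.0758 m expected, with at most about 7 N of downward force.
- **Far stop and home stop:** I judged both by torque, +0.12 N m at the far stop and -0.10 N m at home. The torque readings were noisy (about 0.03 N m), so I averaged eight at a time. At the far stop the torque rose with angle about as the rubber mount should. The barrel angle itself could not be read directly.
- **Barrel after pulling out:** the wrist image showed it about 1° from its starting direction.
- **Key in the stand:** it was released at the same tool height as when gripped (0.0538 m). In the last views it stood upright with its collar on the block, and handle heights agreed with the start to within 2 mm. The gripper was open and about 12 cm above the key.
- **Lab ware:** the gripper never went near the tip box, tube rack or jar, but I did not re-measure them at the end.

No check failed. Red-handle position estimates from the scene and side cameras differ by about 8 mm in y, because each camera sees a different face of the handle. They differed by a similar 9 mm at the start.

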